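# Offer up the hat-press lever to its stand

### The job

Pick the cast hat-press lever up off the bench by its balance point (close to the heavy boss, not the middle of its length) and hold it level over the bench stand, lying along the stand with its boss 10 to 45 mm straight above the spigot (about 25 mm is best) and its tail pushed gently against the sprung stop, so that the stop gives a few millimetres but is not driven to its end. Finish while still holding it there so that I can slip a washer on the spigot: do not set it down or let go, and leave the other things on the bench alone.

Things in the scene. Friction and masses are not known exactly. Their poses are not given: they have to be found in the camera images.
- lever: dark cast lever, 0.45-0.7 kg, flat on the bench. Along its y: boss (dia 58, 44 tall, dark bore in a bright ring) at -y, tail (dia 30, 34 tall) at +y (points left, +-40 deg), 190 between axes. Bar 20 wide, 12 to 34 above the underside. Origin: at the underside, below the balance point, which is on the bar 55 from the boss axis, 135 from the tail axis. Grip the bar's 20 mm width within 15 mm of it
- boss (a point): point on the boss axis at the lever's underside, 55 mm to -y of the lever's origin
- tail (a point): point on the tail axis at the lever's underside, 135 mm to +y of the lever's origin; the tail's end face is 15 mm further along +y
- stand: fixed stand: plank 90 x 310 mm, 14 thick, along its own y (turned up to 20 deg from the robot's y); spigot near its -y end, low cork rest, grey upright (50 wide, 140 high, inner face at y = 125 mm) at its +y end carrying the sprung stop. Origin on the bench, 100 mm from the spigot towards the stop. The lever goes over it the same way: boss above spigot, tail at the stop, y axes parallel
- spigot (a point): centre of the spigot's top, 55 mm above the bench, at y = -100 mm in the stand's frame; an upright steel pin of diameter 16 on a flange
- stop_face (a point): centre of the stop face that the tail pushes, 103 mm above the bench; moves with the stop; at rest at y = 99 mm in the stand's frame. The stop is a steel plate 50 wide, 80 tall (63 to 143 mm above the bench), 8 thick. With the stop pushed in 6 mm the held lever's boss axis is exactly above the spigot
- stop (a joint): how far the stop is pushed in along the stand's +y, in m: 0 at rest, 0.012 at its end. Its spring takes 0.6 N per mm (no preload)
- spool: bystander: a wooden thread spool standing upright, diameter 40, height 50 mm; origin at the centre of its underside
- tape_roll: bystander: a roll of stiff hat band lying flat, diameter 64, height 26 mm; origin at the centre of its underside
- hat_block: bystander: a wooden dome-shaped hat block, diameter 150, height 116 mm; origin at the centre of its underside
There are look-alikes about, which are no part of the job. What is meant by the lever is not yellow, and is the smaller of those in its own colour.

How it is judged (in metres and radians):
On the way, in this order (a step that is already met when the one before it is completed fails the run):
1. the lever is lifted clear of the bench, level, gripped at its balance point (height (world z) of lever above 0.03 m and angle between lever's own z axis and vertical below 0.1 rad and horizontal distance between the grasp point and lever below 0.015 m and contact force between the fingers and lever above 2 N), for 0.2 s.
2. the lever, held above the spigot, pushes the stop in with its tail (value of joint stop above 0.0015 m and contact force between lever and stand above 0.3 N and z of boss in the frame of spigot above 0.005 m), for 0.2 s.
At the end, for the whole second after the job is handed in: Through the last second the fingers hold the lever within 15 mm of its balance point, level to 5 deg, along the stand to 7 deg, boss axis within 12 mm of the spigot's, underside 10 to 45 mm above the spigot's top, stop pushed in 1.5 to 10.5 mm, push on the stand under 12 N, lever still (contact force between the fingers and lever above 2 N and horizontal distance between the grasp point and lever below 0.015 m and angle between lever's own z axis and vertical below 0.087 rad and angle between the y axis of lever and the y axis of stand, either way round below 0.12 rad and horizontal distance between boss and spigot below 0.012 m and z of boss in the frame of spigot between 0.01 and 0.045 m and value of joint stop between 0.0015 and 0.0105 m and contact force between lever and stand below 12 N and linear speed of lever below 0.02 m/s); the arm keeps its last pose, push and grip.
It fails at once if the lever is rammed against the stop or the stand (over 25 N) (contact force between lever and stand above 25 N).
It fails at once if the lever is tipped by more than 30 degrees (angle between lever's own z axis and vertical above 0.52 rad).
It fails at once if another thing on the bench is moved by more than 30 mm (distance of any of spool, tape_roll, hat_block from where it was at the start of the episode above 0.03 m).
It also fails if it takes over 53 s, if anything falls off the work surface, if the arm or the gripper's body presses on something with over 40 N, if the wrist force passes 120 N, or if a joint passes its speed limit or range.

### The arm

A 6-joint arm with a two-finger parallel gripper is mounted at the origin on the work surface. World frame = base frame: x ahead of the robot, y to its left, z up, the work surface at z = 0. Lengths are in mm, angles in rad, forces in N, time in s.
With the tool pointing down it reaches from about 300 to 750 mm from the base axis. Payload 8.5 kg.
Tool frame: the origin (TCP) lies between the finger pads; the fingertips stand 14 mm ahead of it and the grasp point (between the pads) lies 5 mm behind it (bot.tcp_to_tips is the x of the fingertips in the tool frame, in mm); x points along the fingers, z is the direction in which the jaws open and shut, and the axes are right-handed (so a half turn about x gives the same grasp; the last joint's range is limited). The gripper opens to 88 mm and grips with 3 to 60 N. Pads are 18 mm wide; open, the fingers measure 123 mm over their backs; the gripper's body (75 mm by 187 mm) begins 45 mm behind the grasp point.
Start: joints at [0.985, 0.381, 1.297, -0, 1.464, -0.215], TCP at [199.289, 512.606, 252.748] pointing down, gripper open.
Joint ranges: [-3.11, 3.11], [-0.89, 2.33], [0.22, 2.48], [-1.42, 4.56], [0.17, 2.85], [-2.88, 2.88]. Speed limits (rad/s): [2.39, 2.39, 3.14, 3.14, 3.14, 3.14].

### API

Orientations are given as a unit quaternion [x, y, z, w].
In Python, from rig import bot, capture, get_calibration, job_done gives the robot as it stands.
- The arm moves only by the tool jog_arm, never from a script. Its argument "motion" is a list of rows, each an object with "delta_pos": the shift along the tool's x, y, z in cm, a list of three; "roll": the turn about the tool's x in degrees. In form: [{"delta_pos": [x, y, z], "roll": roll}, ...]. A call has 1 to 12 rows; each row is the pose to reach, as a shift and turn from the pose commanded when the call began, along the tool's axes at that moment; what a row does not reach only later rows make up. A row lasts 1/12 s, in which the tool goes at most 41.7 mm and 7.16 degrees, less where a joint would pass 70% of its speed; a pose out of reach is approached as far as the arm can. A call with a gripper value outside its range is refused whole. "grip" is the opening, from -1 (shut) to 1 (fully open), so that 0 is half open, set as the call begins (left out, the last holds). The fingers move at their own pace and stop on an object; "force" is the grip in N (left out, the last holds). Time passes only in rows, so rows that repeat a pose let the fingers close. It gives the time, the measured TCP pose, the force and the opening at its end, in the units of the state.
- bot.read_state(): the state, without advancing time (a new reading comes with each control period).
- capture(name): name is "side" or "top" or "wrist"; returns the picture (420x560x3 uint8, red, green, blue); there is no depth.
- get_calibration(name): a dict with "K" (3x3 intrinsics, pixels), "R" (3x3) and "t" (3): a world point X has camera coordinates R X + t. Camera axes: x right, y down, z forward; pixel columns grow to the right and rows downward; lengths in mm; the calibration is good to about 2 mm. A picture is of the moment at which its call begins: read the wrist's pose just before it. get_calibration takes no time and is no camera call; for the wrist camera it gives the pose at the moment of the call.
- job_done(): hands the job in, once; it reports no verdict.
The state is a dict: "t": time; "joint_positions": joint angles; "joint_velocities": joint speeds; "effort": joint torques, N m; "tcp_pos": TCP position; "orientation": TCP orientation; "contact_force": force on the tool from outside, world axes, zero at the start; "wrist_torque": the same for the moment, N m; "width": finger opening in mm.
Only numpy, scipy, OpenCV 4.12 (cv2) and the standard library are available. Lean on these libraries where they do the work, as an engineer would, in place of code of your own. Each camera call takes 0.05 s, during which the arm holds its last target.

## Working session

There is one attempt and no reset: what is moved stays moved. The work goes in short steps, Python scripts to look and compute and a tool call to move; the robot and the scene stay as the last step left them, time stands still between calls to the robot, and variables do not carry over. Pictures are saved under pics/ and viewed, and the job is handed in when it is done.

Besides the shell and the picture viewer there is one more tool, called after "Request:" as a command line: name --argument value ..., lists and objects as JSON in quotes. jog_arm: Moves the arm, as the interface text tells. Its arguments: {"type":"object","properties":{"motion":{"type":"array","items":{"type":"object","properties":{"delta_pos":{"type":"array","items":{"type":"number"}},"roll":{"type":"number"}}}},"grip":{"type":"number"},"force":{"type":"number"}},"required":["motion"]}

```bash
ls; mkdir -p pics
python3 - <<'E'
from rig import bot, capture, get_calibration
import cv2
s=bot.read_state(); print(s, bot.tcp_to_tips)
for n in("side","top","wrist"):
    c=get_calibration(n); print(n,c)
    cv2.imwrite(f"pics/{n}0.png",capture(n)[:,:,::-1])
E
```

```text
pics
{'t': 0.0, 'joint_positions': array([ 9.84680415e-01,  3.81200397e-01,  1.29827252e+00, -1.78392775e-05,
        1.46359419e+00, -2.15311077e-01]), 'joint_velocities': array([-0.00041293,  0.00075084, -0.00129863, -0.00029341, -0.00063731,
       -0.00055472]), 'effort': array([ 5.95590209e-04, -4.37936676e+01, -2.24554861e+01,  7.13265385e-02,
        3.53220874e-02, -9.27398651e-05]), 'tcp_pos': array([199.16224076, 512.38816489, 252.13142826]), 'orientation': array([-0.39946193,  0.58408241,  0.39905905,  0.58312072]), 'contact_force': array([ 0.05642406, -0.36232262,  0.72347876]), 'wrist_torque': array([-0.02569785,  0.00765237, -0.0393024 ]), 'width': 88.35474971252695} 14.0
side {'K': array([[394.70477055,   0.        , 273.18352321],
       [  0.        , 394.70477055, 208.05138765],
       [  0.        ,   0.        ,   1.        ]]), 'R': array([[ 0.99292011, -0.11797896, -0.01380675],
       [-0.10174867, -0.78477809, -0.61136778],
       [ 0.0612933 ,  0.60844418, -0.79122614]]), 't': array([-564.18346242,   46.84971287, 1032.32413062])}
top {'K': array([[399.5013337 ,   0.        , 283.58703884],
       [  0.        , 399.5013337 , 213.85850114],
       [  0.        ,   0.        ,   1.        ]]), 'R': array([[-0.00153847, -0.99999144, -0.00384191],
       [-0.99875707,  0.00172795, -0.04981297],
       [ 0.04981919,  0.0037605 , -0.99875117]]), 't': array([ -74.79636968,  543.03739824, 1328.52490789])}
wrist {'K': array([[344.52743527,   0.        , 277.22720343],
       [  0.        , 344.52743527, 211.71053308],
       [  0.        ,   0.        ,   1.        ]]), 'R': array([[ 3.61385956e-01,  9.32416209e-01, -4.52576862e-04],
       [ 8.90731168e-01, -3.45086076e-01,  2.95826953e-01],
       [ 2.75677668e-01, -1.07310831e-01, -9.55241440e-01]]), 't': array([-549.89410912,  -40.07358073,  389.91524295])}
```

View pics/top0.png

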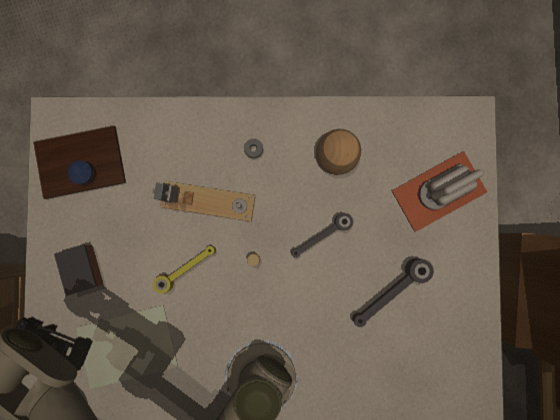

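View pics/side0.png

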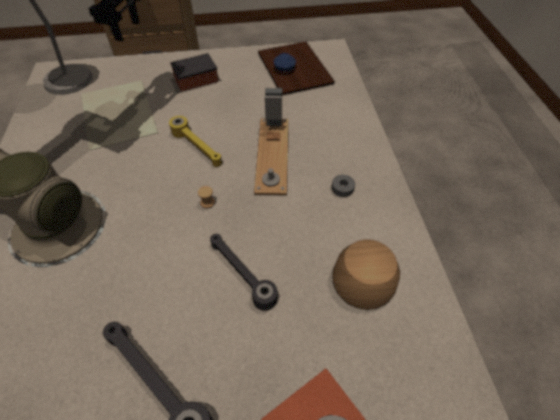

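View pics/wrist0.png

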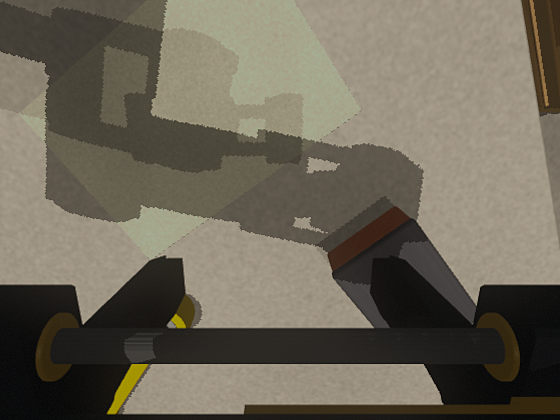

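The top view shows the smaller dark lever with its boss at about (344,221) and tail at (295,253). The spigot is at about (239,205) and the upright at about (167,192). The yellow lever and the larger dark one are the look-alikes. I'll measure next.

```bash
cat > h.py <<'E'
import numpy as np, cv2
from rig import bot, capture, get_calibration
def ray(c,u,v,z):
    K,R,t=c["K"],c["R"],c["t"]
    d=R.T@np.linalg.inv(K)@np.array([u,v,1.]); o=-R.T@t
    return o+d*(z-o[2])/d[2]
def proj(c,X):
    p=c["K"]@(c["R"]@np.asarray(X,float)+c["t"]); return p[:2]/p[2]
E
python3 - <<'E'
from h import *
im=cv2.imread("pics/top0.png")
a=cv2.resize(im[190:270,270:370],None,fx=7,fy=7,interpolation=cv2.INTER_CUBIC)
b=cv2.resize(im[170:230,145:265],None,fx=6,fy=6,interpolation=cv2.INTER_CUBIC)
cv2.imwrite("pics/lev.png",a[:560]);cv2.imwrite("pics/st.png",b)
s=cv2.imread("pics/side0.png")
cv2.imwrite("pics/sst.png",cv2.resize(s[80:200,240:310],None,fx=5,fy=5,interpolation=cv2.INTER_CUBIC))
cv2.imwrite("pics/slev.png",cv2.resize(s[225:315,200:290],None,fx=6,fy=6,interpolation=cv2.INTER_CUBIC))
E
```

```text
(no output)
```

View pics/lev.png

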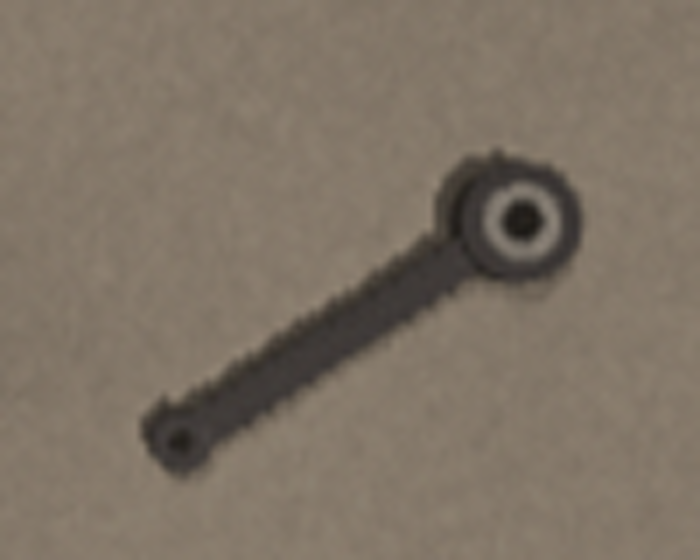

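View pics/st.png

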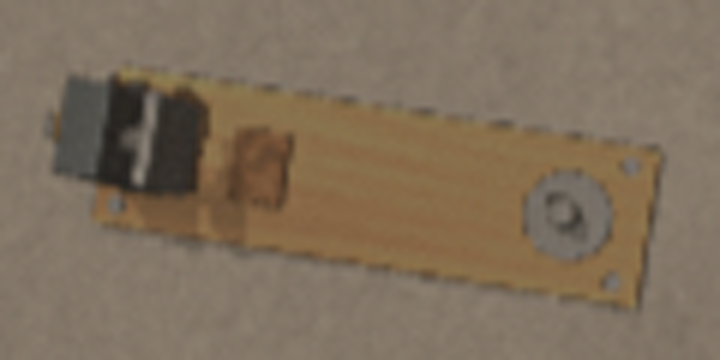

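View pics/sst.png

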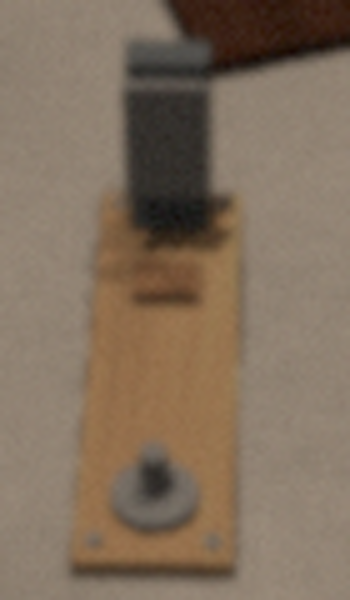

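View pics/slev.png

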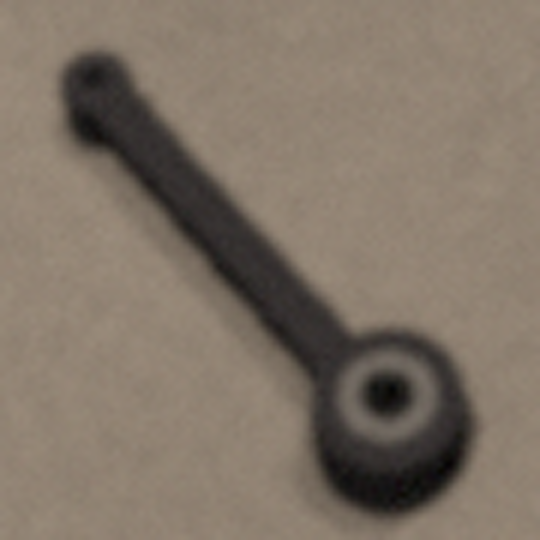

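Run:
```python
from h import *
T=get_calibration("top");S=get_calibration("side")
f=lambda p,k,o:((np.array(p)+.5)/k-.5+o)
def tri(a,b):
    A=[];B=[]
    for c,p in((T,a),(S,b)):
        P=c["K"]@np.c_[c["R"],c["t"]]
        for i in(0,1): r=p[i]*P[2]-P[i]; A.append(r[:3]);B.append(-r[3])
    return np.linalg.lstsq(np.array(A),np.array(B),rcond=None)[0]
L=[270,190];ST=[145,170];SS=[240,80];SL=[200,225]
for n,a,b,z in(("boss",f((522,220),7,L),f((386,393),6,SL),44),("tail",f((179,439),7,L),f((92,75),6,SL),34),("spig",f((566,210),6,ST),f((153,447),5,SS),55)):
    print(n,ray(T,*a,z).round(1),ray(S,*b,z).round(1),tri(a,b).round(1))
for p in((660,148),(637,308),(95,222),(122,66)): print("corner",ray(T,*f(p,6,ST),14).round(1))
for p in((78,568),(233,572)):print("side corner",ray(S,*f(p,5,SS),14).round(1))
print("flange",ray(T,*f((568,215),6,ST),20).round(1))
for p in((152,92),(137,188)): print("plate top",ray(T,*f(p,6,ST),143).round(1))
# plank mask
im=cv2.imread("pics/top0.png");hsv=cv2.cvtColor(im,cv2.COLOR_BGR2HSV)
m=cv2.inRange(hsv,(8,90,60),(30,255,255));mm=np.zeros_like(m);mm[170:235,150:265]=m[170:235,150:265]
r=cv2.minAreaRect(np.argwhere(mm)[:,::-1].astype(np.float32));print(r)
print([ray(T,*q,14).round(1) for q in cv2.boxPoints(r)])
```

```text
boss [ 517.6 -274.2   44. ] [ 516.2 -270.5   44. ] [ 516.8 -273.4   49.9]
tail [ 415.2 -113.6   34. ] [ 412.3 -110.5   34. ] [ 414.1 -113.6   38.6]
spig [571.4  69.7  55. ] [570.1  78.   55. ] [569.9  68.6  65. ]
corner [609.1  21.9  14. ]
corner [519.4  34.5  14. ]
corner [568.1 338.7  14. ]
corner [656.  324.7  14. ]
side corner [523.   32.4  14. ]
side corner [606.2  18.7  14. ]
flange [571.1  72.7  20. ]
plate top [625.4 270.2 143. ]
plate top [576.5 277.2 143. ]
((203.12353515625, 200.1484832763672), (100.50410461425781, 26.493282318115234), 8.820379257202148)
[array([571.7, 369. ,  14. ]), array([660.3, 356.6,  14. ]), array([607.4,  21.1,  14. ]), array([519.3,  34.5,  14. ])]
```

```bash
cat >> h.py <<'E'
from scipy.spatial.transform import Rotation as Ro
def plan(p,jaw,st=None):
    """delta (cm, tool axes) and roll deg to bring TCP to p with jaw axis (tool z) along +-jaw (world xy)"""
    s=st or bot.read_state(); R=Ro.from_quat(s["orientation"]).as_matrix()
    d=R.T@(np.asarray(p)-s["tcp_pos"])/10
    j=R.T@np.array([jaw[0],jaw[1],0.])
    a=np.degrees(np.arctan2(-j[1],j[2])) # roll about x takes z -> (0,-sin,cos)
    a=(a+90)%180-90
    print("R",R.round(3).tolist(),"q6",s["joint_positions"][5],"d(cm)",d.round(2),"roll",a.round(2))
E
python3 - <<'E'
from h import *
u=np.array([-.541,.841]);
plan((487.1,-225.7,150),(u[1],-u[0]))
E
```

```text
R [[-0.001, -0.932, 0.362], [-0.001, 0.362, 0.932], [-1.0, 0.0, -0.001]] q6 -0.2152943261931499 d(cm) [ 10.28 -53.58 -58.35] roll 36.0
```

Request:
jog_arm --motion '[{"delta_pos":[0,-1,-1],"roll":1},{"delta_pos":[0,-3,-3.2],"roll":3},{"delta_pos":[0,-5.3,-5.8],"roll":5},{"delta_pos":[0,-7.6,-8.2],"roll":7},{"delta_pos":[0,-9.9,-10.8],"roll":9},{"delta_pos":[0,-12.2,-13.3],"roll":11},{"delta_pos":[0,-14.5,-15.8],"roll":13},{"delta_pos":[0,-16.8,-18.3],"roll":15},{"delta_pos":[0,-19.1,-20.8],"roll":17},{"delta_pos":[0,-21.4,-23.3],"roll":19},{"delta_pos":[0,-23.7,-25.8],"roll":21},{"delta_pos":[0,-25,-27.2],"roll":22}]' --grip 1

```text
t: 1.15
tcp_pos: [334.3, 166.1, 252.7]
orientation: [-0.28, 0.65, 0.279, 0.65]
contact_force: [0.8, 0.1, 0.1]
width: 87.9
```

Run:
```python
from h import *
u=np.array([-.541,.841]);
plan((487.1,-225.7,220),(u[1],-u[0]));print(bot.read_state()["tcp_pos"],bot.read_state()["t"])
```

```text
R [[0.0, -0.726, 0.688], [-0.001, 0.688, 0.726], [-1.0, -0.0, -0.0]] q6 -0.6711683401016941 d(cm) [  3.3  -38.03 -17.94] roll 13.8
[334.34069415 166.09453234 252.74356348] 1.15
```

Request:
jog_arm --motion '[{"delta_pos":[0,-2,-1],"roll":1},{"delta_pos":[0,-5.5,-2.6],"roll":3},{"delta_pos":[0,-9,-4.2],"roll":5},{"delta_pos":[0,-12.6,-5.9],"roll":6},{"delta_pos":[0,-16.2,-7.6],"roll":7},{"delta_pos":[0.5,-19.8,-9.3],"roll":8},{"delta_pos":[1,-23.4,-11],"roll":9},{"delta_pos":[1.5,-27,-12.7],"roll":10},{"delta_pos":[2,-30.6,-14.4],"roll":11},{"delta_pos":[2.5,-34,-16],"roll":12},{"delta_pos":[3,-36.8,-17.4],"roll":13},{"delta_pos":[3.3,-38,-17.9],"roll":13.8}]'

```text
t: 2.15
tcp_pos: [488.5, -225.7, 218.5]
orientation: [-0.199, 0.679, 0.199, 0.678]
contact_force: [-0.0, 0.5, -0.4]
width: 88.3
```

Run:
```python
from h import *
u=np.array([-.541,.841]);
plan((487.1,-225.7,19),(u[1],-u[0]));print(bot.read_state()["tcp_pos"],bot.read_state()["t"])
c=get_calibration("wrist");np.savez("w1.npz",**c)
cv2.imwrite("pics/w1.png",capture("wrist")[:,:,::-1])
print(proj(c,(516.9,-272,44)),proj(c,(414,-112,34)),proj(c,(487.1,-225.7,34)))
```

```text
R [[-0.001, -0.541, 0.841], [0.0, 0.841, 0.541], [-1.0, 0.0, -0.001]] q6 -1.2242808668448382 d(cm) [19.95  0.06 -0.1 ] roll -0.0
[ 488.46321012 -225.6673183   218.51885226] 2.15
[276.38173508 248.53855033] [276.5014994   31.29486601] [276.40996519 190.38812837]
```

View pics/w1.png

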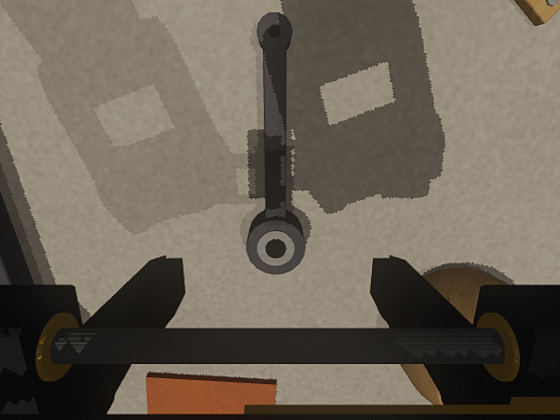

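The wrist view puts the bore at (276,248) and the tail at (275,31). Both are within about 1 px of the projected positions, so I'll descend and grip.

Request:
jog_arm --motion '[{"delta_pos":[2,0,0],"roll":0},{"delta_pos":[5,0,-0.1],"roll":0},{"delta_pos":[8,0,-0.1],"roll":0},{"delta_pos":[11,0,-0.1],"roll":0},{"delta_pos":[14,0,-0.1],"roll":0},{"delta_pos":[16,0,-0.1],"roll":0},{"delta_pos":[17.5,0,-0.1],"roll":0},{"delta_pos":[18.7,0,-0.1],"roll":0},{"delta_pos":[19.4,0,-0.1],"roll":0},{"delta_pos":[19.8,0,-0.1],"roll":0},{"delta_pos":[19.8,0,-0.1],"roll":0},{"delta_pos":[19.8,0,-0.1],"roll":0}]'

```text
t: 3.2
tcp_pos: [487.3, -222.5, 22.4]
orientation: [-0.201, 0.678, 0.201, 0.678]
contact_force: [-0.5, -0.8, 0.4]
width: 88.2
```

Run:
```python
from h import *
s=bot.read_state();print(s["tcp_pos"],s["contact_force"],s["t"])
plan((487.1,-225.7,19),(.841,.541))
```

```text
[ 487.25744018 -222.53811267   22.36630891] [-0.52237919 -0.79624526  0.38883509] 3.2
R [[0.001, -0.544, 0.839], [-0.0, 0.839, 0.544], [-1.0, -0.001, 0.0]] q6 -1.2251872970579336 d(cm) [ 0.34 -0.26 -0.19] roll 0.23
```

Request:
jog_arm --motion '[{"delta_pos":[0.2,-0.25,-0.2],"roll":0},{"delta_pos":[0.2,-0.25,-0.2],"roll":0},{"delta_pos":[0.2,-0.25,-0.2],"roll":0},{"delta_pos":[0.2,-0.25,-0.2],"roll":0}]'

```text
t: 3.53
tcp_pos: [486.8, -226.1, 20.0]
orientation: [-0.201, 0.678, 0.2, 0.678]
contact_force: [-0.5, -0.1, -0.1]
width: 87.6
```

Request:
jog_arm --motion '[{"delta_pos":[0,0,0],"roll":0},{"delta_pos":[0,0,0],"roll":0},{"delta_pos":[0,0,0],"roll":0},{"delta_pos":[0,0,0],"roll":0},{"delta_pos":[0,0,0],"roll":0},{"delta_pos":[0,0,0],"roll":0},{"delta_pos":[0,0,0],"roll":0},{"delta_pos":[0,0,0],"roll":0},{"delta_pos":[0,0,0],"roll":0},{"delta_pos":[0,0,0],"roll":0},{"delta_pos":[0,0,0],"roll":0},{"delta_pos":[0,0,0],"roll":0}]' --grip -1 --force 30

```text
t: 4.53
tcp_pos: [486.7, -226.0, 19.7]
orientation: [-0.201, 0.678, 0.201, 0.678]
contact_force: [-0.5, 0.7, 0.3]
width: 19.6
```

Run:
```python
from h import *
s=bot.read_state();print(s["tcp_pos"],s["contact_force"],s["t"],s["width"])
plan((487.1,-225.7,19),(.841,.541))
```

```text
[ 486.66271819 -225.9753792    19.74730368] [-0.48694967  0.71472018  0.26861609] 4.5333 19.588590568343086
R [[-0.0, -0.544, 0.839], [-0.0, 0.839, 0.544], [-1.0, 0.0, -0.0]] q6 -1.2305156023017252 d(cm) [ 0.07 -0.    0.05] roll 0.2
```

Gripped at 19.6 mm. Now I'll lift slowly and check that it stays level.

Request:
jog_arm --motion '[{"delta_pos":[-0.3,0,0],"roll":0},{"delta_pos":[-0.8,0,0],"roll":0},{"delta_pos":[-1.6,0,0],"roll":0},{"delta_pos":[-2.6,0,0],"roll":0},{"delta_pos":[-3.8,0,0],"roll":0},{"delta_pos":[-5,0,0],"roll":0},{"delta_pos":[-5.8,0,0],"roll":0},{"delta_pos":[-6.2,0,0],"roll":0},{"delta_pos":[-6.2,0,0],"roll":0},{"delta_pos":[-6.2,0,0],"roll":0},{"delta_pos":[-6.2,0,0],"roll":0},{"delta_pos":[-6.2,0,0],"roll":0}]'

```text
t: 5.53
tcp_pos: [486.5, -225.8, 81.2]
orientation: [-0.2, 0.678, 0.201, 0.678]
contact_force: [-0.5, -0.5, -7.2]
width: 19.9
```

Run:
```python
from h import *
s=bot.read_state();print(s["tcp_pos"],s["contact_force"],s["wrist_torque"],s["t"],s["width"])
cv2.imwrite("pics/w2.png",capture("wrist")[:,:,::-1]);c=get_calibration("wrist")
dz=s["tcp_pos"][2]-19.75
print(proj(c,(516.9,-272,44+dz)),proj(c,(414,-112,34+dz)))
cv2.imwrite("pics/s2.png",capture("side")[:,:,::-1])
```

```text
[ 486.49078029 -225.78488492   81.16508666] [-0.48423344 -0.54214041 -7.24886823] [-0.07419109  0.01522955 -0.04288384] 5.5333 19.885890284847356
[278.81427911 442.13994332] [ 282.77921505 -112.07876896]
```

View pics/w2.png

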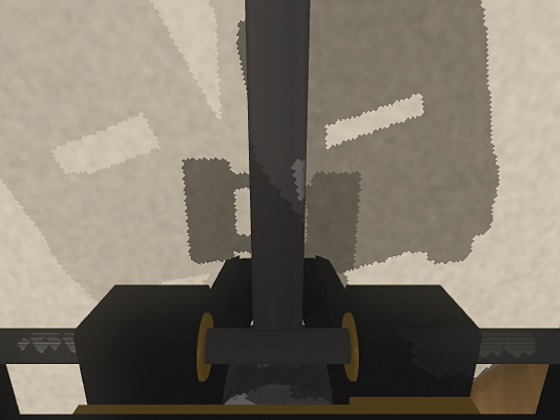

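View pics/s2.png

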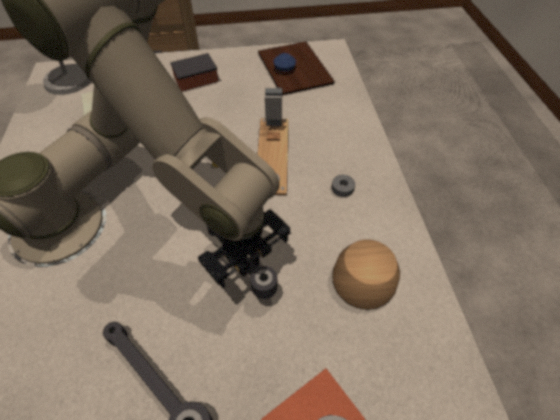

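Run:
```python
from h import *
c=get_calibration("side")
print(proj(c,(516.9,-272,44+61.4)))
s=cv2.imread("pics/s2.png");cv2.imwrite("pics/s2c.png",cv2.resize(s[205:305,195:295],None,fx=6,fy=6,interpolation=cv2.INTER_CUBIC))
plan((573.3,85.8,130),(.988,-.155))
```

```text
[263.34972833 277.43087621]
R [[-0.001, -0.544, 0.839], [0.001, 0.839, 0.544], [-1.0, 0.001, -0.0]] q6 -1.2305193667871395 d(cm) [-4.86 21.44 24.23] roll 41.87
```

View pics/s2c.png

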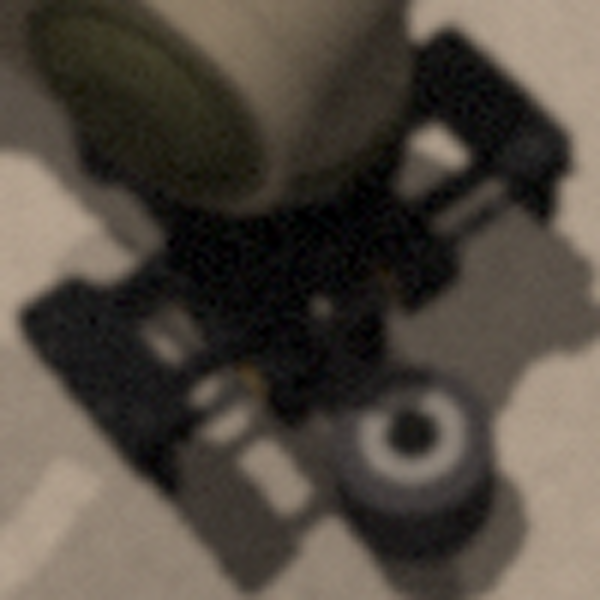

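The bore shows at (263,277) in the side view. That matches its predicted lifted position, so the lever is level. Next I'll carry it to a point 40 mm short of the goal.

Request:
jog_arm --motion '[{"delta_pos":[-1,0,0],"roll":0},{"delta_pos":[-2.5,0.5,0.5],"roll":1},{"delta_pos":[-4,1.2,1.4],"roll":3},{"delta_pos":[-4.9,2.2,2.5],"roll":5},{"delta_pos":[-4.9,3.4,3.8],"roll":7},{"delta_pos":[-4.9,4.6,5.2],"roll":9},{"delta_pos":[-4.9,5.8,6.6],"roll":11},{"delta_pos":[-4.9,7,8],"roll":13},{"delta_pos":[-4.9,8.2,9.3],"roll":15},{"delta_pos":[-4.9,9.4,10.6],"roll":17},{"delta_pos":[-4.9,10.4,11.8],"roll":19},{"delta_pos":[-4.9,11,12.4],"roll":20}]'

```text
t: 6.63
tcp_pos: [531.3, -64.6, 131.4]
orientation: [-0.079, 0.702, 0.08, 0.703]
contact_force: [-0.4, 0.4, -6.6]
width: 19.7
```

Run:
```python
from h import *
print(bot.read_state()["tcp_pos"])
plan((573.3,85.8,130),(.988,-.155))
```

```text
[531.2914395  -64.59935124 131.4136194 ]
R [[0.0, -0.224, 0.975], [0.0, 0.975, 0.224], [-1.0, 0.0, 0.001]] q6 -0.5681835905038386 d(cm) [ 0.15 13.72  7.46] roll 21.83
```

Request:
jog_arm --motion '[{"delta_pos":[0,0.8,0.4],"roll":1},{"delta_pos":[0,2,1.1],"roll":3},{"delta_pos":[0,3.4,1.8],"roll":5},{"delta_pos":[0,4.8,2.6],"roll":7.5},{"delta_pos":[0.1,6.2,3.4],"roll":10},{"delta_pos":[0.1,7.6,4.1],"roll":12.5},{"delta_pos":[0.1,9,4.9],"roll":15},{"delta_pos":[0.1,10.4,5.7],"roll":17.5},{"delta_pos":[0.1,11.8,6.4],"roll":19.5},{"delta_pos":[0.1,12.9,7],"roll":21},{"delta_pos":[0.1,13.5,7.4],"roll":21.8},{"delta_pos":[0.1,13.7,7.5],"roll":21.8}]'

```text
t: 7.63
tcp_pos: [573.5, 85.2, 130.2]
orientation: [0.054, 0.705, -0.054, 0.705]
contact_force: [-0.5, -0.3, -6.2]
width: 19.7
```

Request:
jog_arm --motion '[{"delta_pos":[0,0,0],"roll":0},{"delta_pos":[0,0,0],"roll":0},{"delta_pos":[0,0,0],"roll":0}]'

```text
t: 7.88
tcp_pos: [573.2, 83.6, 129.9]
orientation: [0.055, 0.705, -0.055, 0.705]
contact_force: [0.2, 0.1, -7.1]
width: 19.9
```

Run:
```python
from h import *
s=bot.read_state();print(s["tcp_pos"],s["contact_force"])
plan((573.3,85.8,99.7),(.988,-.155))
for n in("wrist","side","top"):cv2.imwrite(f"pics/{n}3.png",capture(n)[:,:,::-1])
c=get_calibration("wrist");s=np.array([571,71]);y=np.array([.155,.988]);x=np.array([.988,-.155])
for yy,xx,z in((199,-25,143),(199,25,143),(207,25,143),(225,25,140),(225,-25,140),(203,0,143)): print(yy,xx,z,proj(c,[*(s+yy*y+xx*x),z]).round(1))
```

```text
[573.19251779  83.58111714 129.89446045] [ 0.15533384  0.10697227 -7.06626837]
R [[-0.0, 0.154, 0.988], [-0.0, 0.988, -0.154], [-1.0, -0.0, -0.0]] q6 0.09528011463255011 d(cm) [ 3.02  0.22 -0.02] roll 0.06
199 -25 143 [ 174.6 -380.9]
199 25 143 [ 387.1 -380.4]
207 25 143 [ 390.5 -431.6]
225 25 140 [ 394.3 -534.1]
225 -25 140 [ 168.3 -534.7]
203 0 143 [ 281.  -405.9]
```

View pics/wrist3.png

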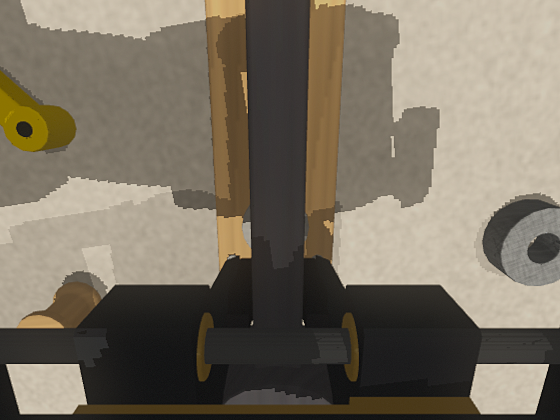

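View pics/side3.png

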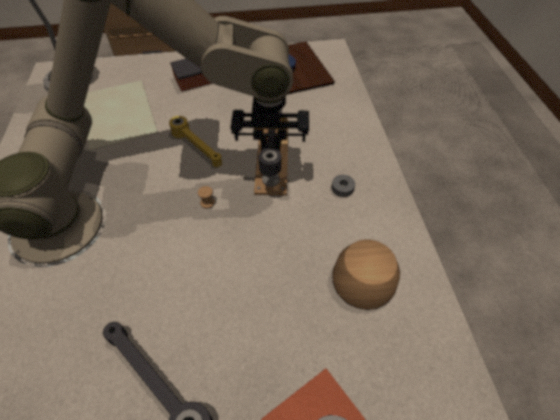

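The lever is centred on the plank and parallel to it: lever edges at 248 to 308, plank edges at about 213 to 341 on row 100. I'll lower it, then approach the stop slowly.

Request:
jog_arm --motion '[{"delta_pos":[0.4,0,0],"roll":0},{"delta_pos":[1.2,0.2,0],"roll":0},{"delta_pos":[2,0.4,0],"roll":0},{"delta_pos":[2.6,0.7,0],"roll":0},{"delta_pos":[3,1.1,0],"roll":0},{"delta_pos":[3,1.5,0],"roll":0},{"delta_pos":[3,1.9,0],"roll":0},{"delta_pos":[3,2.2,0],"roll":0},{"delta_pos":[3,2.4,0],"roll":0},{"delta_pos":[3,2.5,0],"roll":0},{"delta_pos":[3,2.5,0],"roll":0},{"delta_pos":[3,2.5,0],"roll":0}]'

```text
t: 9.03
tcp_pos: [577.2, 108.8, 99.9]
orientation: [0.054, 0.705, -0.055, 0.705]
contact_force: [0.5, 0.1, -6.1]
width: 19.7
```

Run:
```python
from h import *
s=bot.read_state();print(s["tcp_pos"],s["contact_force"],s["wrist_torque"])
plan((579.5,125.3,99.7),(.988,-.155))
```

```text
[577.21066747 108.80093886  99.90005481] [ 0.48585342  0.07449311 -6.14090321] [-0.03216018  0.04823225  0.01314202]
R [[0.0, 0.154, 0.988], [-0.0, 0.988, -0.154], [-1.0, -0.0, 0.0]] q6 0.1392836381098261 d(cm) [ 0.02  1.67 -0.03] roll 0.07
```

Request:
jog_arm --motion '[{"delta_pos":[0,0.2,0],"roll":0},{"delta_pos":[0,0.4,0],"roll":0},{"delta_pos":[0,0.6,0],"roll":0},{"delta_pos":[0,0.8,0],"roll":0},{"delta_pos":[0,0.9,0],"roll":0},{"delta_pos":[0,1,0],"roll":0},{"delta_pos":[0,1,0],"roll":0},{"delta_pos":[0,1,0],"roll":0}]'

```text
t: 9.7
tcp_pos: [578.7, 118.7, 99.7]
orientation: [0.054, 0.705, -0.055, 0.705]
contact_force: [0.5, 0.1, -6.2]
width: 19.7
```

Request:
jog_arm --motion '[{"delta_pos":[0,0.1,0],"roll":0},{"delta_pos":[0,0.2,0],"roll":0},{"delta_pos":[0,0.3,0],"roll":0},{"delta_pos":[0,0.3,0],"roll":0},{"delta_pos":[0,0.3,0],"roll":0}]'

```text
t: 10.12
tcp_pos: [579.2, 121.7, 99.7]
orientation: [0.054, 0.705, -0.054, 0.705]
contact_force: [-0.3, -0.2, -6.8]
width: 19.5
```

Request:
jog_arm --motion '[{"delta_pos":[0,0.1,0],"roll":0},{"delta_pos":[0,0.2,0],"roll":0},{"delta_pos":[0,0.3,0],"roll":0},{"delta_pos":[0,0.3,0],"roll":0},{"delta_pos":[0,0.3,0],"roll":0}]'

```text
t: 10.53
tcp_pos: [579.6, 124.6, 99.7]
orientation: [0.054, 0.705, -0.055, 0.705]
contact_force: [-0.8, -1.7, -6.6]
width: 19.3
```

Run:
```python
from h import *
F=[]
for n in("wrist","side","top"):
    s=bot.read_state();F.append(s["contact_force"])
    cv2.imwrite(f"pics/{n}4.png",capture(n)[:,:,::-1])
s=bot.read_state();F.append(s["contact_force"])
print(s["tcp_pos"],np.mean(F,0),np.array(F).round(1).tolist(),s["wrist_torque"],s["t"])
plan((579.5,125.3,99.7),(.988,-.155))
a=cv2.imread("pics/side4.png")[70:200,210:330];cv2.imwrite("pics/side4c.png",cv2.resize(a,None,fx=5,fy=4.6,interpolation=cv2.INTER_CUBIC))
a=cv2.imread("pics/top4.png")[160:240,140:270];cv2.imwrite("pics/top4c.png",cv2.resize(a,None,fx=6,fy=6,interpolation=cv2.INTER_CUBIC))
```

```text
[579.62985092 124.57796937  99.74710674] [-0.06026252 -1.27431173 -7.0382632 ] [[-0.8, -1.7, -6.6], [-0.9, -1.2, -7.4], [1.3, -1.4, -7.1], [0.1, -0.8, -7.0]] [-0.24339628  0.16954706  0.02316452] 10.6833
R [[-0.0, 0.154, 0.988], [-0.0, 0.988, -0.154], [-1.0, -0.0, -0.0]] q6 0.16664822520745426 d(cm) [ 0.    0.07 -0.02] roll 0.07
```

View pics/side4c.png

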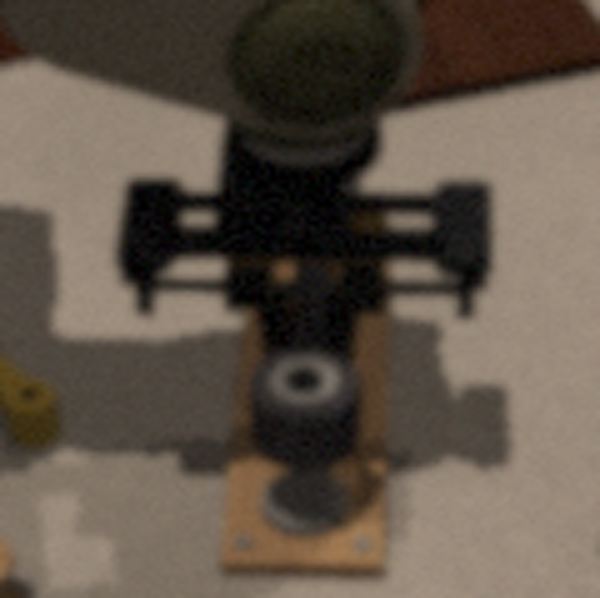

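View pics/top4c.png

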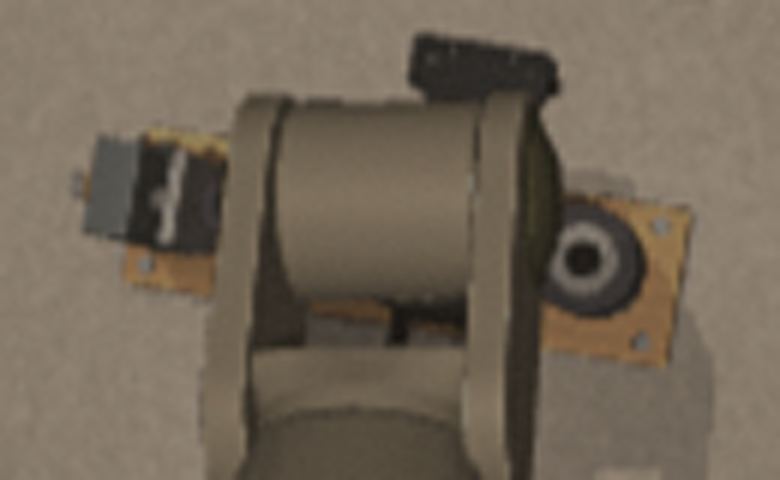

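Run:
```python
from h import *
T=get_calibration("top");S=get_calibration("side")
print(ray(T,(582.5)/6-.5+140,257.5/6-.5+160,124).round(1), ray(S,304.5/5-.5+210,380.5/4.6-.5+70,124).round(1))
t0=np.array([ (152+137)/2,140.]);print("plate before px",(t0+.5)/6-.5+[145,170],"now",(np.array([172,198])+.5)/6-.5+[140,160])
print("spig",ray(T,238.9,204.6,55).round(1))
```

```text
[573.  69. 124.] [571.2  71.6 124. ]
plate before px [168.66666667 192.91666667] now [168.25       192.58333333]
spig [571.3  69.8  55. ]
```

Request:
jog_arm --motion '[{"delta_pos":[0,0.1,0],"roll":0},{"delta_pos":[0,0.2,0],"roll":0},{"delta_pos":[0,0.3,0],"roll":0},{"delta_pos":[0,0.3,0],"roll":0},{"delta_pos":[0,0.3,0],"roll":0},{"delta_pos":[0,0.3,0],"roll":0},{"delta_pos":[0,0.3,0],"roll":0},{"delta_pos":[0,0.3,0],"roll":0},{"delta_pos":[0,0.3,0],"roll":0},{"delta_pos":[0,0.3,0],"roll":0},{"delta_pos":[0,0.3,0],"roll":0},{"delta_pos":[0,0.3,0],"roll":0}]'

```text
t: 11.68
tcp_pos: [580.1, 127.6, 99.7]
orientation: [0.055, 0.705, -0.055, 0.705]
contact_force: [-0.3, -3.3, -6.7]
width: 19.7
```

Run:
```python
from h import *
F=[]
for i in range(8):
    s=bot.read_state();F.append(s["contact_force"])
    im=capture(["side","top"][i%2])
    if i<2: cv2.imwrite(f"pics/e{i}.png",im[:,:,::-1])
print(s["tcp_pos"],np.mean(F,0),np.std(F,0),s["wrist_torque"],s["t"],s["width"],s["joint_velocities"].round(3))
plan((579.5,125.3,99.7),(.988,-.155))
a=cv2.imread("pics/e0.png")[70:200,210:330];b=cv2.imread("pics/e1.png")[160:240,140:270]
a=cv2.resize(a,(360,390),interpolation=cv2.INTER_CUBIC);b=cv2.resize(b,(430,265),interpolation=cv2.INTER_CUBIC)
o=np.zeros((390,790,3),np.uint8);o[:,:360]=a;o[:265,360:]=b;cv2.imwrite("pics/e.png",o)
```

```text
[580.10265893 127.59718515  99.7413472 ] [-0.24744065 -2.80770873 -6.9121957 ] [0.53764887 0.41500507 0.44341191] [-0.50413017  0.19346823  0.0687154 ] 12.0333 19.891671996629345 [ 0.001  0.001  0.     0.     0.    -0.001]
R [[-0.0, 0.154, 0.988], [-0.0, 0.988, -0.154], [-1.0, -0.0, -0.0]] q6 0.17173686166867524 d(cm) [ 0.   -0.24 -0.02] roll 0.07
```

View pics/e.png

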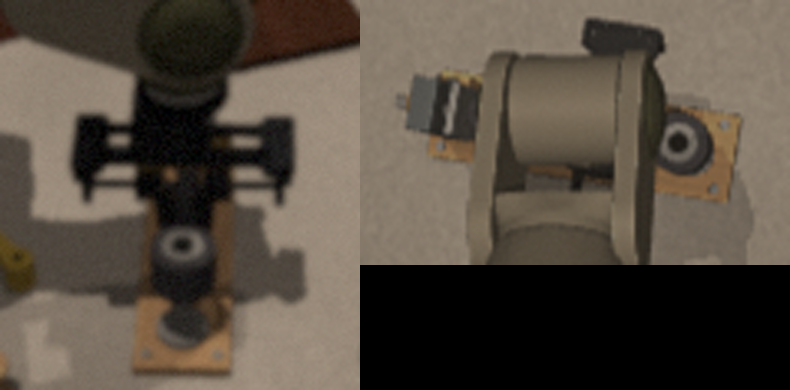

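The push averages about 2.8 N, so the stop is in by about 4.7 mm. The boss is over the spigot with the underside about 25 mm above it, and the arm is still. Handing in.

Run:
```python
from rig import job_done,bot
print(job_done()); s=bot.read_state(); print(s["t"],s["tcp_pos"],s["contact_force"],s["width"])
```

```text
the job is handed in; nothing more can be done
None
the job is handed in; nothing more can be done
```

I gripped the small dark lever at its balance point with 30 N and lifted it level. I then held it along the stand with its tail against the sprung stop, and handed the job in at about 12 s with the arm still holding.

What my last checks showed:
- **Push on the stop:** about 2.8 N, which puts the stop in by about 4.7 mm. This comes from the averaged force reading, not from seeing the stop itself.
- **Boss over the spigot:** about 1 mm off horizontally, as worked out from the stop travel. Camera readings taken just before the final 3 mm push put it within about 2 mm.
- **Height:** the lever's underside is about 25 mm above the spigot's top.
- **Attitude:** level when checked after the lift, and along the stand to within about 1°. Finger opening was steady at about 19.9 mm, and the arm was still.

**What disagreed:** the top and side cameras differed by 2 to 3 mm on the boss, which is about the stated calibration error. They differed by about 8 mm on the spigot along the stand, and I went with the top camera, which the flange and plank corners supported. No check failed, and the arm kept well clear of the other things on the bench.

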